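Send a used cuvette cassette through the waste chute flap

TASK

Push the blue cassette along the raised deck of the waste station, without lifting it or tipping it over, so that it pushes the orange flap open and drops down the chute into the clear catch bin. Then draw your fingers back out so that the flap swings fully shut behind it. Leave everything else as it stands.

Things in the scene. Friction and masses are not known exactly. Their poses are not given: they have to be found in the camera images.
- cassette: The blue used-cuvette cassette: a solid block 70 (its x) by 46 (its y) by 30 mm high, five dark glass cuvettes and a white strip flush in its top, 100 to 200 g. Origin: centre of its underside. Starts loose and flat on the deck, its x within 20 degrees of the station's x, its right side a little off to some 65 mm from the guide rail. Only to be pushed, never lifted or tipped over.
- station: Waste station, fixed on the bench. Origin on the bench top straight below the flap; its x is level and points the way the cassette must travel, away from the robot; y points left. In its frame, mm: flat steel deck 100 above the bench, x -170 to +12, y -50 to +165. A solid white cabinet carries the deck; the bin stands beyond it at +x.
- rail (a point): On the face of the straight grey guide rail that runs along the station's x on the right side of the deck, at deck height. Station frame, mm: face at y = -35, x from -170 to -12, 18 high. A cassette pushed flush against it fits through the opening with room on its left.
- mouth (a point): Middle of the flap's opening, on the deck, straight below the axle: station x = 0, y = 0. Opening y -35 to +35; frame cheeks 8 thick, x -12 to +30, top 68 above the deck; axle 59 above the deck. Left of it on the deck a slanting grey guide, 18 high, narrows from y = 82 at x = -55 to y = 35 at x = -12 (mm, station frame).
- deck_end (a point): Middle of the edge where the deck ends behind the flap: station x = +12 mm. From here a steel chute slopes down at 55 degrees into the bin. A cassette whose middle is pushed 5 to 10 mm past this edge tips over it and slides into the bin by itself; its rear end is then still some 15 mm outside the flap.
- bin_floor (a point): Middle of the flat part of the catch bin's floor, 10 mm above the bench. The bin is clear and open-topped, inside x = 12 to 165, y = -41 to +41 (station frame, mm), rim 130 above the bench.
- flap (a joint): Orange flap, 64 mm wide, about 54 mm high and 3 mm thick, 60 g, hanging freely from the axle on top of the opening. 0 = hanging straight down, shut; grows to 1.65 rad as its lower edge swings in, along the station's +x, and up. It cannot swing outwards. A light push opens it (under 1 N); it falls shut by its own weight.
- flap_edge (a point): Middle of the flap's lower edge, 6 mm above the deck when shut.
- vial: Bystander: small capped glass vial, 20 mm across, 42 mm tall, standing on the deck to the left of the flap frame. Origin under its middle.
- clean_cassette: Bystander: white clean cassette, same shape as the blue one, on the bench to one side. Origin under its middle.
- amber_bottle: Bystander: amber bottle with a blue cap, 66 mm across, 150 mm tall, on the bench. Origin under its middle.
- beaker: Bystander: glass beaker, 72 mm across, 85 mm tall, on the bench. Origin under its middle.
- jar: Bystander: glass jar, 56 mm across, 80 mm tall, on the bench. Origin under its middle.
- dish: Bystander: white dish, 80 mm across, 20 mm tall, on the bench. Origin under its middle.
- spatula: Bystander: spatula 170 mm long, lying on the bench. Origin under its middle.
Mind the look-alikes: they are no part of the job. There is more than one size of the cassette; the job needs the smallest.

How it is judged:
On the way:
1. the cassette lies on the deck in the opening and holds the flap open (value of joint flap above 0.4 rad and x of cassette in the frame of station above -0.03 m and z of cassette in the frame of station above 0.09 m and contact force between cassette and flap above 0.01 N), for 0.02 s.
At the end, for the whole second after the job is handed in: The blue cassette lies at rest in the catch bin beyond the flap (its origin below 75 mm above the bench, inside the bin's walls) and the flap hangs shut within 0.06 rad (x of cassette in the frame of station between 0.015 and 0.165 m and y of cassette in the frame of station between -0.041 and 0.041 m and z of cassette in the frame of station below 0.075 m and linear speed of cassette below 0.02 m/s and value of joint flap below 0.06 rad); the robot touches nothing.
It fails at once if the cassette is lifted more than 10 mm off the deck (z of cassette in the frame of station above 0.11 m).
It fails at once if the cassette is tipped over on the deck before the flap (angle between cassette's own z axis and vertical above 0.5 rad and x of cassette in the frame of station below -0.02 m).
It fails at once if the cassette falls off the deck outside the bin (z of cassette in the frame of station below 0.085 m and x of cassette in the frame of station below 0 m).
It fails at once if a bystander is moved more than 20 mm (distance of any of vial, clean_cassette, amber_bottle, beaker, jar, dish, spatula from where it was at the start of the episode above 0.02 m).
It also fails if it takes over 45 s, if anything falls off the work surface, if the arm or the gripper's body presses on something with over 40 N, if the wrist force passes 120 N, or if a joint passes its speed limit or range.

ROBOT

A 6-joint arm with a two-finger parallel gripper is mounted at the origin on the work surface. World frame = base frame: x ahead of the robot, y to its left, z up, the work surface at z = 0. Lengths are in m, angles in rad, forces in N, time in s.
With the tool pointing down it reaches from about 0.325 to 0.75 m from the base axis. Payload 7.6 kg.
Tool frame: the origin (TCP) lies midway between the tips of the shut fingers; the grasp point (between the pads) lies 19 mm behind it; z points along the fingers, y is the direction in which the jaws open and shut (so a half turn about z gives the same grasp; the last joint's range is limited). The gripper opens to 85 mm and grips with 20 to 120 N. Pads are 22 mm wide; open, the fingers measure 114 mm over their backs; the gripper's body (76 mm by 85 mm) begins 54 mm behind the grasp point. The pads swing forward as they close: fully open they stand 13 mm farther back than shut.
Start: joints at [-1.396, 0.052, 1.401, -0, 1.689, -0.07], TCP at [0.127, -0.509, 0.207] pointing down, gripper open.
Joint ranges: [-2.9, 2.9], [-0.91, 2.17], [0.12, 2.37], [-1.06, 4.2], [0.26, 2.73], [-2.93, 2.93]. Speed limits (rad/s): [2.57, 2.57, 3.01, 3.14, 3.14, 3.14].

INTERFACE

Orientations are given as a rotation vector (axis times angle).
In Python, from rig import env gives the robot as it stands. The module is installed in compiled form; this text tells all that it offers.
- The arm moves only by the tool drive_tool, never from a script. Its argument "deltas" is text: rows parted by semicolons, each of 6 numbers parted by spaces: the shift along the tool's x, y, z scaled (see below), then the turn, a rotation vector about the tool's x, y, z scaled (see below). A call has 1 to 8 rows; each row is the pose to reach, as a shift and turn from the pose commanded when the call began, along the tool's axes at that moment; what a row does not reach only later rows make up. The controller multiplies each number of a shift by 12 cm and each number of a turn by 90 degrees. A row lasts 1/10 s, in which the tool goes at most 50 mm and 8.59 degrees, less where a joint would pass 70% of its speed; a pose out of reach is approached as far as the arm can. A call with a number of a shift or a turn outside -1 to 1 is refused whole. A call with a gripper value outside its range is refused whole. "fingers" is the closure, from -1 (fully open) to 1 (shut), so that 0 is half open, set as the call begins (left out, the last holds). The fingers move at their own pace and stop on an object; the grip force is fixed at half the most. Time passes only in rows, so rows that repeat a pose let the fingers close. It gives the time, the measured TCP pose, the force and the opening at its end, in the units of the state.
- env.get_obs(): the state, without advancing time (a new reading comes with each control period).
- env.grab_frame(name): name is "scene" or "top" or "wrist"; returns the picture (420x560x3 uint8, red, green, blue); there is no depth.
- env.get_calibration(name): a dict with "intrinsics" (3x3 intrinsics, pixels), "eye" and "orientation" of the camera in the world; the wrist camera has in their place "hand_eye" (4x4, takes a point from camera to tool coordinates, whose origin is the TCP and whose axes are the flange's). Camera axes: x right, y up, looking along -z (the intrinsics and any distortion apply to the point x, -y, -z); pixel columns grow to the right and rows downward; lengths in m; the calibration is good to about 2 mm. A picture is of the moment at which its call begins: read the wrist's pose just before it. get_calibration takes no time and is no camera call.
- env.hand_in(): hands the job in, once; it reports no verdict.
Trained networks look in the newest picture that a camera, given by its name, has taken for a name from the list of things; names that differ only in an ending like _2 or _b are one class to them, and where a whole thing is asked for, a point or a joint stands for the part that bears it (a point fixed in the world has none). Each returns a list of dicts, best first, with "conf" (0 to 1); they miss things now and then, are a little off and sometimes report something else, mostly with a low value. They report only what shows in the picture. A call takes as long as a camera call. They do not tell look-alikes from the thing itself.
- env.look_for(camera, query): "extent" ([left, top, width, height] in pixels, round what is visible of it).
- env.outline_of(camera, query): "region" (420x560 bool, what is visible of it) and "extent" ([left, top, width, height] in pixels, round what is visible of it).
The state is a dict: "time": time; "q": joint angles; "joint_vel": joint speeds; "joint_efforts": joint torques, N m; "tool_pos": TCP position; "tcp_rot": TCP orientation; "wrist_force": force on the tool from outside, world axes, zero at the start; "torque": the same for the moment, N m; "gripper_width": finger opening in m.
Only numpy, scipy, OpenCV 4.12 (cv2) and the standard library are available. Lean on these libraries where they do the work, as an engineer would, in place of code of your own. Each camera call takes 0.05 s, during which the arm holds its last target.

## Working session

There is one attempt and no reset: what is moved stays moved. The work goes in short steps, Python scripts to look and compute and a tool call to move; the robot and the scene stay as the last step left them, time stands still between calls to the robot, and variables do not carry over. Pictures are saved under pics/ and viewed, and the job is handed in when it is done.

Besides the shell and the picture viewer there is one more tool, called after "Request:" by a JSON object that holds its "method" and its "body". drive_tool: Moves the arm, as the interface text tells. Its arguments: {"type":"object","properties":{"deltas":{"type":"string"},"fingers":{"type":"number"}},"required":["deltas"]}

```bash
mkdir -p pics; python3 - <<'E'
from rig import env
import cv2,numpy as np
o=env.get_obs();print(o)
for c in ["scene","top"]:
    im=env.grab_frame(c);cv2.imwrite(f"pics/{c}0.png",im[:,:,::-1])
    k=env.get_calibration(c);print(c,k)
    for q in ["cassette","flap","station","vial"]:
        print(q,[(np.round(d['conf'],2),d['extent']) for d in env.look_for(c,q)][:4])
print(env.get_calibration("wrist"))
E
```

```text
{'time': 0.0, 'q': array([-1.39631496e+00,  5.28606978e-02,  1.40169673e+00, -1.64417037e-05,
        1.68858850e+00, -7.03259489e-02]), 'joint_vel': array([ 1.69095179e-03, -7.93408391e-04,  8.00662390e-04, -1.05637482e-03,
        1.43641697e-03, -5.16690867e-05]), 'joint_efforts': array([-4.64237492e-04, -3.81670010e+01, -3.60183799e+01, -5.61107299e-05,
        6.13160882e-03, -2.13656710e-05]), 'tool_pos': array([ 0.12719142, -0.50902382,  0.20577406]), 'tcp_rot': array([-3.11654897e+00, -3.83390617e-01,  1.52545575e-04]), 'wrist_force': array([-0.80969357,  0.56828157,  0.16595619]), 'torque': array([-0.02757746, -0.0121149 , -0.02009228]), 'gripper_width': 0.08513706201922407}
scene {'intrinsics': array([[472.87293334,   0.        , 284.14170397],
       [  0.        , 472.87293334, 215.00689326],
       [  0.        ,   0.        ,   1.        ]]), 'eye': array([1.18422527, 0.47110068, 1.00702831]), 'orientation': array([0.39221342, 0.78837233, 2.07279858])}
cassette [(np.float64(0.68), [274.4, 192.6, 32.3, 30.1]), (np.float64(0.67), [203.6, 195.2, 38.3, 36.1]), (np.float64(0
[... 636 characters left out ...]
9.8]), (np.float64(0.59), [280.4, 205.4, 17.9, 23.8])]
flap [(np.float64(0.64), [241.4, 131.7, 84.1, 112.0]), (np.float64(0.63), [390.8, 219.6, 22.8, 18.3])]
station []
vial []
{'intrinsics': array([[290.19964504,   0.        , 281.94601005],
       [  0.        , 290.19964504, 209.48792459],
       [  0.        ,   0.        ,   1.        ]]), 'hand_eye': array([[ 1.95837510e-04,  9.58702827e-01,  2.84409653e-01,
         7.33878891e-02],
       [ 9.99999933e-01, -2.75834624e-04,  2.41222255e-04,
         1.28312814e-04],
       [ 3.09710487e-04,  2.84409587e-01, -9.58702817e-01,
        -1.67674412e-01],
       [ 0.00000000e+00,  0.00000000e+00,  0.00000000e+00,
         1.00000000e+00]])}
```

```bash
python3 - <<'E'
import cv2
a=cv2.imread("pics/top0.png");cv2.imwrite("pics/top0b.png",cv2.resize(a[90:310,180:440],None,fx=3,fy=2.7,interpolation=2)[:, :780])
a=cv2.imread("pics/scene0.png");cv2.imwrite("pics/scene0b.png",cv2.resize(a[140:330,160:420],None,fx=3,fy=3,interpolation=2))
E
```

```text
(no output)
```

View pics/top0.png

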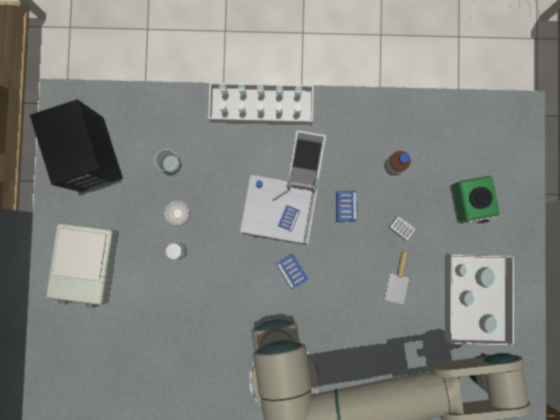

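View pics/scene0.png

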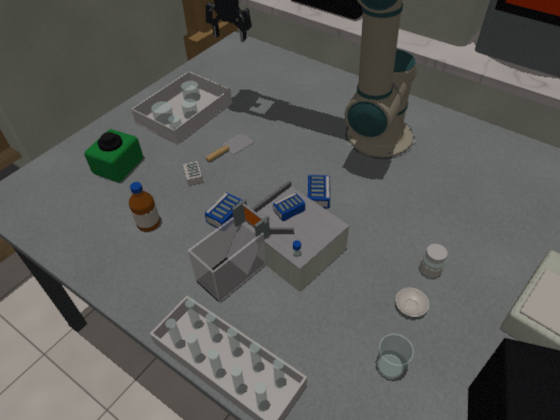

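```bash
ls pics
```

```text
scene0.png
scene0b.png
top0.png
top0b.png
```

View pics/top0b.png

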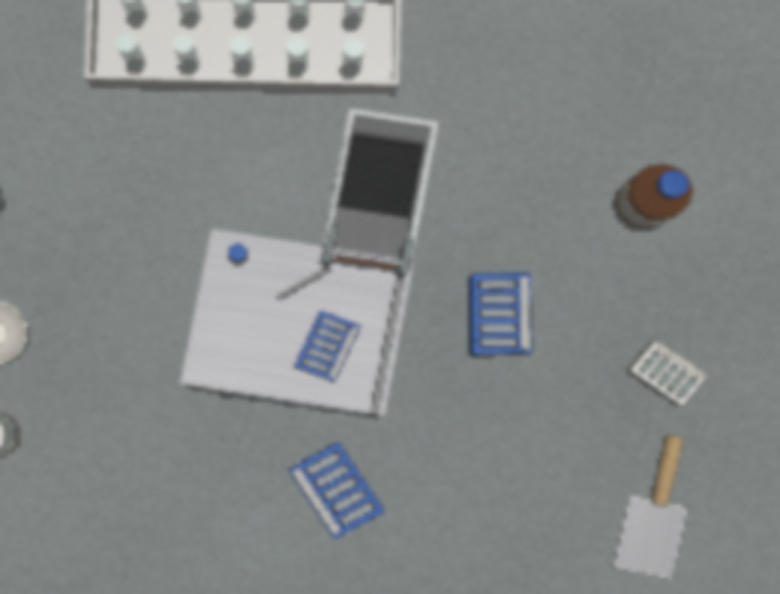

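View pics/scene0b.png

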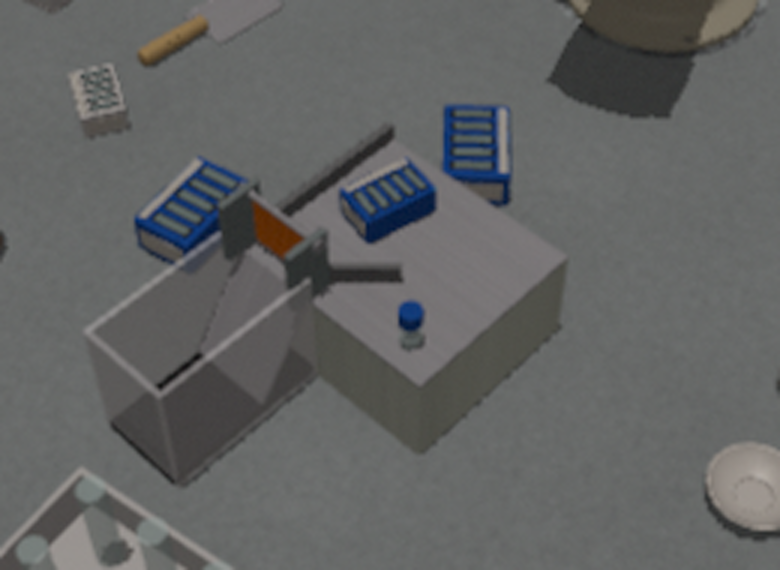

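```bash
cat > h.py <<'E'
from rig import env
import cv2,numpy as np
from scipy.spatial.transform import Rotation as R
from scipy.optimize import least_squares
def cam(name,o=None):
    k=env.get_calibration(name);K=k['intrinsics']
    if 'eye' in k: return K,R.from_rotvec(k['orientation']).as_matrix(),np.array(k['eye'])
    H=k['hand_eye'];T=R.from_rotvec(o['tcp_rot']).as_matrix()
    return K,T@H[:3,:3],T@H[:3,3]+o['tool_pos']
def proj(C,P):
    K,Rm,e=C;p=(np.atleast_2d(P)-e)@Rm; p=p*[1,-1,-1]
    u=p@K.T; return u[:,:2]/u[:,2:]
def ray(C,uv,z):
    K,Rm,e=C;d=np.linalg.inv(K)@[uv[0],uv[1],1];d=Rm@(d*[1,-1,-1]);return e+d*(z-e[2])/d[2]
def st(s,P):
    P=np.atleast_2d(np.array(P,float))/1000;c,n=np.cos(s[2]),np.sin(s[2])
    return np.c_[s[0]+c*P[:,0]-n*P[:,1],s[1]+n*P[:,0]+c*P[:,1],P[:,2]]
def inv(s,p):
    d=np.array(p[:2])-s[:2];c,n=np.cos(s[2]),np.sin(s[2]);return np.array([c*d[0]+n*d[1],-n*d[0]+c*d[1]])*1000
E
python3 - <<'E'
from h import *
t=lambda u,v:(u/3+180,v/2.7+90); s=lambda u,v:(u/3+160,v/3+140)
T=cam('top');S=cam('scene')
obs=[(T,(-170,165,100),t(182,383)),(T,(-170,-50,100),t(383,414)),(T,(12,165,100),t(210,231)),
(S,(-170,165,100),s(566,260)),(S,(12,165,100),s(420,385)),(S,(12,165,0),s(420,451)),(S,(-170,165,0),s(562,328))]
f=lambda x:np.concatenate([proj(C,st(x,P))[0]-uv for C,P,uv in obs])
r=least_squares(f,[.5,0,-.1],loss='soft_l1');x=r.x;print(x,np.round(f(x).reshape(-1,2),1))
np.save('s.npy',x)
# cassette
cs=[(35,23,30),(35,-23,30),(-35,-23,30),(-35,23,30)]
oc=[(T,cs[0],t(327,311)),(T,cs[1],t(360,325)),(T,cs[2],t(333,381)),(T,cs[3],t(295,369)),
(S,cs[0],s(368,219)),(S,cs[3],s(435,191)),(S,cs[1],s(340,187)),(S,cs[2],s(406,158))]
def cc(c,P):
    q=st(c,P);q[:,2]+=.1;return q
g=lambda c:np.concatenate([proj(C,cc(c,P))[0]-uv for C,P,uv in oc])
r=least_squares(g,[x[0]-.1,x[1],x[2]]);c=r.x;print(c,np.round(g(c).reshape(-1,2),1),inv(x,c),np.degrees(c[2]-x[2]))
for n,C in (('top',T),('scene',S)):
    im=cv2.imread(f'pics/{n}0.png');im=cv2.resize(im,None,fx=4,fy=4,interpolation=2)
    def pl(P,col):
        p=np.round((proj(C,P)+.5)*4).astype(int);cv2.polylines(im,[p.reshape(-1,1,2)],True,col,1)
    pl(st(x,[(-170,-50,100),(12,-50,100),(12,165,100),(-170,165,100)]),(0,255,0))
    pl(st(x,[(-170,-35,118),(-12,-35,118)]),(0,0,255));pl(st(x,[(-55,82,118),(-12,35,118)]),(0,0,255))
    pl(st(x,[(12,-41,130),(165,-41,130),(165,41,130),(12,41,130)]),(255,0,255))
    pl(st(x,[(0,-32,159),(0,32,159),(0,32,106),(0,-32,106)]),(255,255,0))
    pl(cc(c,cs),(0,255,255));pl(cc(c,np.array(cs)*[1,1,0]),(0,200,200))
    q=proj(C,st(x,(-50,40,100)))[0]*4;u,v=np.clip(q-[390,290],0,None).astype(int)
    cv2.imwrite(f'pics/{n}_fit.png',im[v:v+580,u:u+780])
E
```

```text
[ 0.61595578 -0.03573385 -0.14711351] [[-1.1 -0.3]
 [-0.2  0.1]
 [-0.2 -1.1]
 [ 0.7 -2.3]
 [ 0.2 -0.5]
 [-0.4  0.7]
 [-1.4 -0.7]]
[ 5.18026333e-01 -1.69083481e-04 -3.99637284e-01] [[-2.2 -0.9]
 [ 0.4  0. ]
 [ 0.   0. ]
 [-1.  -1.7]
 [-0.7  0. ]
 [ 0.5 -1.7]
 [-0.9 -0.8]
 [ 0.4 -1.7]] [-102.08484794   20.8257724 ] -14.468546263970739
```

View pics/top_fit.png

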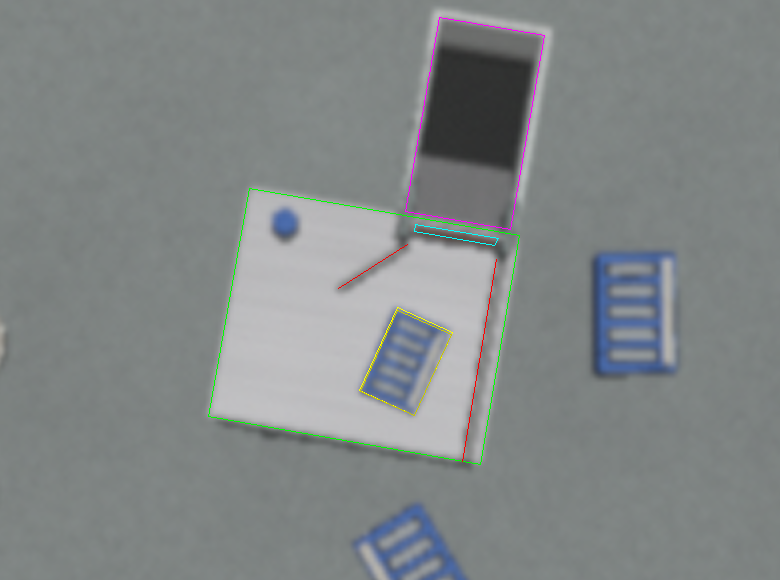

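View pics/scene_fit.png

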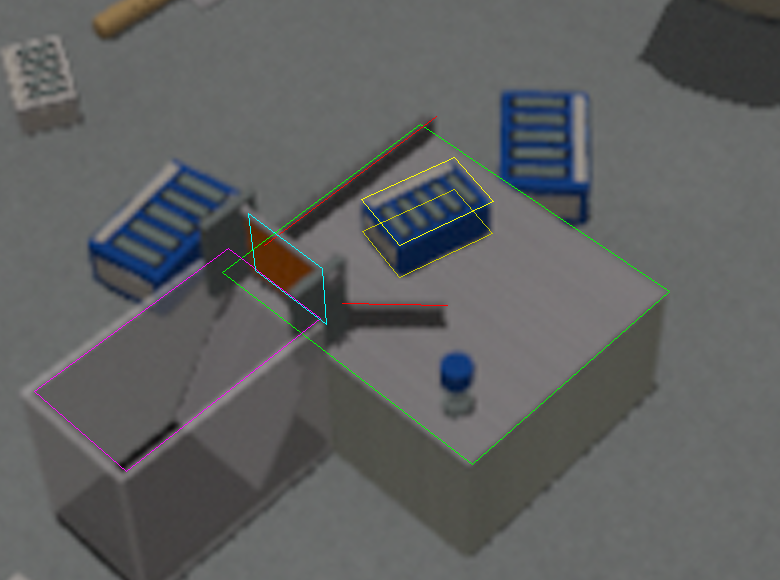

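```bash
cat >> h.py <<'E'
def plan(tgt_xyz,yaw,n=None,start=None):
    """yaw: direction of tool x in world, tool z down"""
    o=env.get_obs();T=R.from_rotvec(o['tcp_rot']).as_matrix() if start is None else start[1]
    p=o['tool_pos'] if start is None else start[0]
    G=np.array([[np.cos(yaw),np.sin(yaw),0],[np.sin(yaw),-np.cos(yaw),0],[0,0,-1]]).T
    G=np.c_[[np.cos(yaw),np.sin(yaw),0],[np.sin(yaw),-np.cos(yaw),0],[0,0,-1]]
    d=T.T@(np.array(tgt_xyz)-p);w=R.from_matrix(T.T@G).as_rotvec()
    print('shift/.12',np.round(d/.12,3),'turn/90',np.round(w/(np.pi/2),3))
E
python3 - <<'E'
from h import *
o=env.get_obs();print(R.from_rotvec(o['tcp_rot']).as_matrix().round(3))
s=np.load('s.npy')
for yaw in (s[2],s[2]+np.pi,):
  print(yaw);plan(np.r_[st(s,(-130,30,0))[0,:2],.3],yaw)
E
```

```text
[[ 0.97   0.242 -0.   ]
 [ 0.242 -0.97  -0.   ]
 [-0.     0.    -1.   ]]
-0.14711351397395087
shift/.12 [ 4.002 -3.487 -0.779] turn/90 [0.   0.   0.25]
2.994479139615842
shift/.12 [ 4.002 -3.487 -0.779] turn/90 [-0.    0.   -1.75]
```

Request:
{"method": "drive_tool", "body": {"deltas": "0.1 -0.09 -0.1 0 0 0.02; 0.3 -0.26 -0.2 0 0 0.04; 0.5 -0.44 -0.25 0 0 0.06; 0.75 -0.66 -0.25 0 0 0.08; 1 -0.87 -0.25 0 0 0.08; 1 -0.87 -0.25 0 0 0.08", "fingers": 0.7}}

```text
time: 1.1
tool_pos: [0.2204, -0.3766, 0.2373]
tcp_rot: [3.135, 0.193, 0.002]
wrist_force: [-0.3, -1.0, 0.5]
gripper_width: 0.0129
```

Request:
{"method": "drive_tool", "body": {"deltas": "0.2 -0.17 -0.05 0 0 0.02; 0.4 -0.35 -0.1 0 0 0.04; 0.6 -0.52 -0.15 0 0 0.06; 0.8 -0.7 -0.2 0 0 0.08; 1 -0.87 -0.25 0 0 0.08; 1 -0.87 -0.25 0 0 0.08"}}

```text
time: 1.7
tool_pos: [0.3268, -0.2597, 0.2676]
tcp_rot: [3.141, -0.005, 0.003]
wrist_force: [-0.4, -0.2, 0.5]
gripper_width: 0.0132
```

```bash
python3 - <<'E'
from h import *
o=env.get_obs();print(o['time'],o['tool_pos'],o['q'],o['gripper_width']);s=np.load('s.npy')
plan(np.r_[st(s,(-130,30,0))[0,:2],.3],s[2])
E
```

```text
1.7 [ 0.32683914 -0.25969471  0.26758269] [-7.60332541e-01 -2.62688275e-01  1.57240867e+00  5.72193642e-04
  1.83001335e+00  8.13477474e-01] 0.013174653131005049
shift/.12 [ 1.368 -2.276 -0.27 ] turn/90 [ 0.    -0.001  0.092]
```

Request:
{"method": "drive_tool", "body": {"deltas": "0.12 -0.2 -0.02 0 0 0.02; 0.24 -0.4 -0.04 0 0 0.04; 0.36 -0.6 -0.06 0 0 0.06; 0.48 -0.8 -0.08 0 0 0.08; 0.6 -1 -0.1 0 0 0.09; 0.6 -1 -0.1 0 0 0.09"}}

```text
time: 2.3
tool_pos: [0.3988, -0.1405, 0.2787]
tcp_rot: [-3.133, 0.229, -0.001]
wrist_force: [-0.1, -0.6, 0.1]
gripper_width: 0.0131
```

Request:
{"method": "drive_tool", "body": {"deltas": "0.12 -0.2 -0.02 0 0 0; 0.24 -0.4 -0.04 0 0 0; 0.36 -0.6 -0.06 0 0 0; 0.48 -0.8 -0.08 0 0 0; 0.6 -1 -0.1 0 0 0; 0.6 -1 -0.1 0 0 0; 0.6 -1 -0.1 0 0 0"}}

```text
time: 3.0
tool_pos: [0.4868, -0.0345, 0.2901]
tcp_rot: [3.132, -0.232, -0.002]
wrist_force: [-0.2, -0.8, 0.3]
gripper_width: 0.0128
```

```bash
python3 - <<'E'
from h import *
s=np.load('s.npy');o=env.get_obs();print(o['time'],o['tool_pos'],inv(s,o['tool_pos']),o['gripper_width'])
W=cam('wrist',o);im=env.grab_frame('wrist');cv2.imwrite('pics/w1.png',im[:,:,::-1])
im=im[:,:,::-1].copy()
def pl(P,col):
    p=np.round(proj(W,P)).astype(int);cv2.polylines(im,[p.reshape(-1,1,2)],True,col,1)
pl(st(s,[(-170,-50,100),(12,-50,100),(12,165,100),(-170,165,100)]),(0,255,0))
pl(st(s,[(-170,-35,118),(-12,-35,118)]),(0,0,255));pl(st(s,[(-55,82,118),(-12,35,118)]),(0,0,255))
c=[.51803,-.00017,-.39964]
q=st(c,[(35,23,130),(35,-23,130),(-35,-23,130),(-35,23,130)]);pl(q,(0,255,255))
cv2.imwrite('pics/w1f.png',cv2.resize(im,(800,600)))
for d in env.look_for('wrist','cassette'): print(d['conf'],d['extent'])
E
```

```text
3.0 [ 0.48677065 -0.03445256  0.29007984] [-127.97752586  -17.66894867] 0.012827003416227355
0.96 [350.6, 58.0, 60.7, 82.5]
0.83 [223.3, 128.2, 49.5, 71.0]
0.74 [247.5, 218.1, 54.9, 71.0]
0.25 [117.5, 1.3, 199.7, 216.7]
```

View pics/w1f.png

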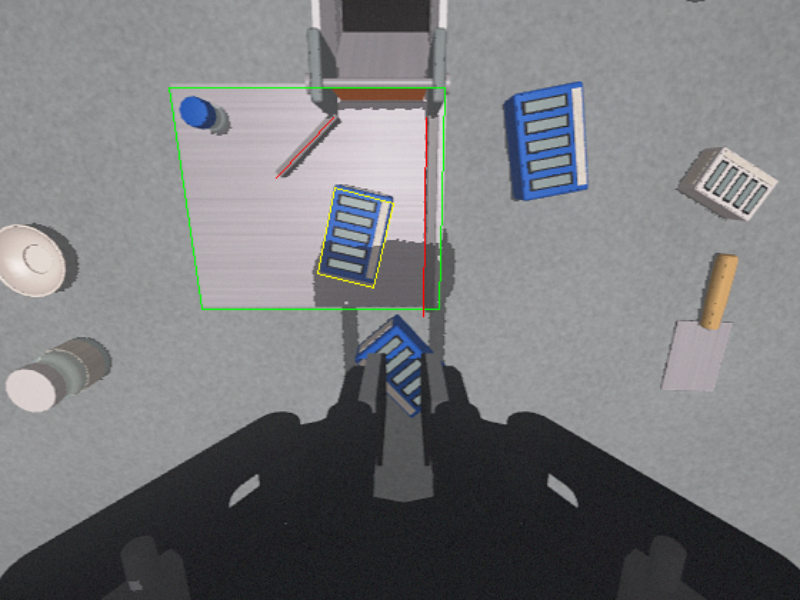

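View pics/w1.png

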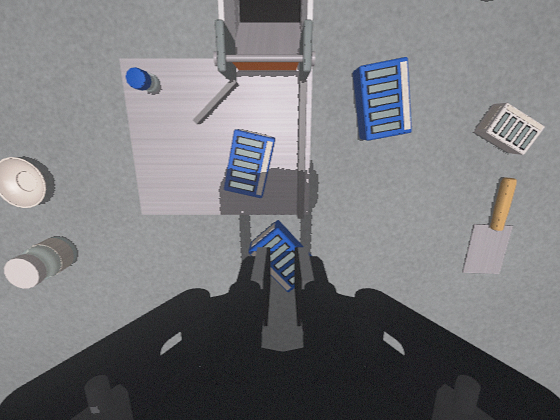

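```bash
python3 - <<'E'
from h import *
s=np.load('s.npy')
plan(np.r_[st(s,(-112,85,0))[0,:2],.18],s[2])
E
```

```text
shift/.12 [ 0.134 -0.859  0.92 ] turn/90 [ 0.     0.    -0.001]
```

Request:
{"method": "drive_tool", "body": {"deltas": "0.05 -0.3 0.2 0 0 0; 0.1 -0.6 0.4 0 0 0; 0.13 -0.86 0.6 0 0 0; 0.13 -0.86 0.92 0 0 0; 0.13 -0.86 0.92 0 0 0; 0.13 -0.86 0.92 0 0 0", "fingers": 1}}

```text
time: 3.7
tool_pos: [0.5172, 0.0652, 0.1809]
tcp_rot: [3.132, -0.234, -0.001]
wrist_force: [0.8, 0.0, 0.3]
gripper_width: 0.0002
```

Request:
{"method": "drive_tool", "body": {"deltas": "0 0 0.2 0 0 0; 0 0 0.4 0 0 0; 0 0 0.56 0 0 0; 0 0 0.56 0 0 0; 0 0 0.56 0 0 0"}}

```text
time: 4.2
tool_pos: [0.5186, 0.0656, 0.1156]
tcp_rot: [-3.133, 0.234, -0.005]
wrist_force: [-0.7, 0.2, 1.0]
gripper_width: -0.0004
```

```bash
python3 - <<'E'
from h import *
s=np.load('s.npy');o=env.get_obs();print(o['time'],o['tool_pos'],inv(s,o['tool_pos']),o['gripper_width'])
im=env.grab_frame('wrist');cv2.imwrite('pics/w2.png',im[:,:,::-1])
im=env.grab_frame('scene');cv2.imwrite('pics/s2.png',cv2.resize(im[140:300,190:390,::-1],None,fx=3.5,fy=3.5))
E
```

```text
4.2 [0.51857714 0.06560495 0.11558141] [-111.1813788    85.97007314] -0.00037671933640613664
```

View pics/w2.png

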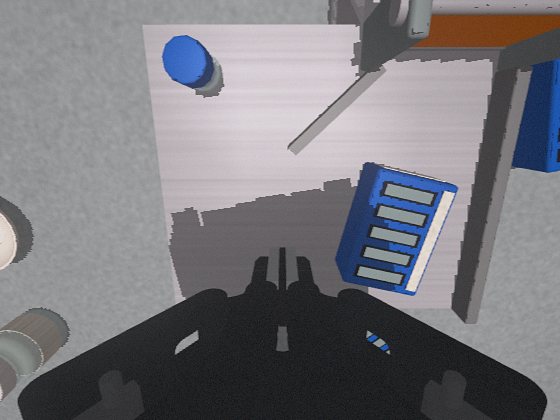

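View pics/s2.png

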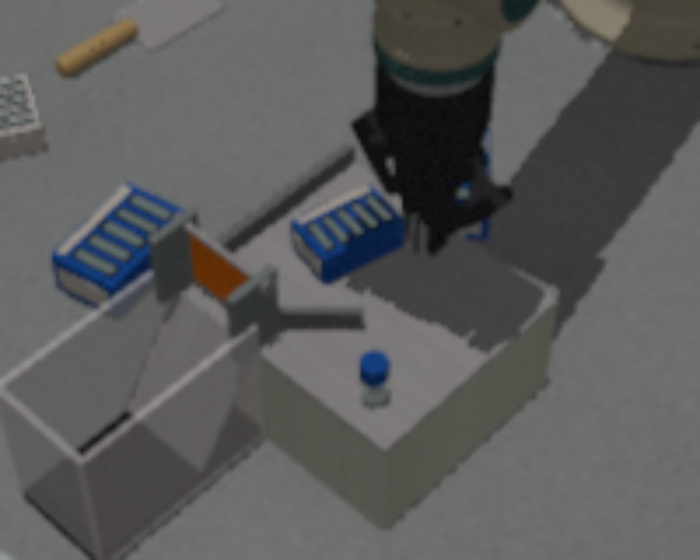

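Request:
{"method": "drive_tool", "body": {"deltas": "0 0.08 0.02 0 0 0; 0 0.14 0.02 0 0 0; 0 0.2 0.02 0 0 0; 0 0.25 0.02 0 0 0; 0 0.3 0.02 0 0 0; 0 0.34 0.02 0 0 0; 0 0.38 0.02 0 0 0; 0 0.4 0.02 0 0 0"}}

```text
time: 5.1
tool_pos: [0.5103, 0.0184, 0.1106]
tcp_rot: [3.133, -0.232, -0.0]
wrist_force: [-0.6, -0.3, 0.4]
gripper_width: -0.0
```

```bash
cat > look.py <<'E'
from h import *
import sys
n=sys.argv[1]
s=np.load('s.npy');o=env.get_obs();print(o['time'],o['tool_pos'],inv(s,o['tool_pos']),o['gripper_width'],o['wrist_force'])
im=env.grab_frame('wrist')[:,:,::-1].copy();cv2.imwrite(f'pics/w{n}.png',im)
W=cam('wrist',o)
d=env.outline_of('wrist','cassette')
hsv=cv2.cvtColor(im,cv2.COLOR_BGR2HSV)
for k in d[:3]:
    m=k['region'].astype(np.uint8);ct=max(cv2.findContours(m,0,2)[0],key=cv2.contourArea).reshape(-1,2)
    P=np.array([inv(s,ray(W,p,.13)) for p in ct]);
    print(round(k['conf'],2),np.round(k['extent']),'st z130 rect',cv2.minAreaRect(P.astype(np.float32)))
E
python3 look.py 3
```

```text
5.1 [0.5102998  0.01841952 0.1105516 ] [-112.45270224   38.08101054] -2.237329890178652e-05 [-0.59040381 -0.33448799  0.38185518]
0.94 [266. 162. 104. 134.] st z130 rect ((-96.41011047363281, 21.21119499206543), (47.334590911865234, 71.05834197998047), 76.34716033935547)
0.93 [464.  32.  96. 139.] st z130 rect ((-31.941076278686523, -73.2145767211914), (60.65786361694336, 47.295562744140625), 10.914617538452148)
0.68 [ 48.   1. 490. 312.] st z130 rect ((-66.27668762207031, 35.249916076660156), (216.35504150390625, 159.80987548828125), 89.51061248779297)
```

View pics/w3.png

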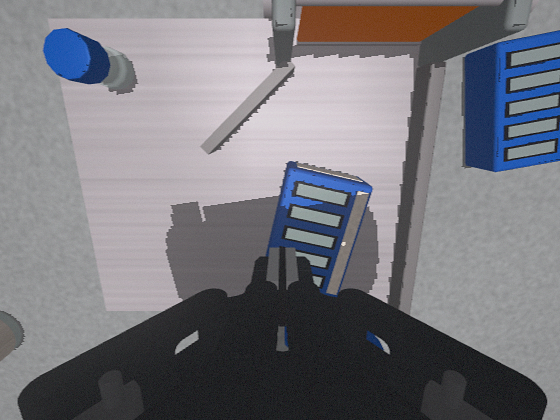

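```bash
python3 - <<'E'
from h import *
s=np.load('s.npy');o=env.get_obs();W=cam('wrist',o)
T=R.from_rotvec(o['tcp_rot']).as_matrix()
for dz in(0,-.02,-.04): print(dz,proj(W,o['tool_pos']+T@[0,0,dz]))
im=cv2.imread('pics/w3.png')
def pl(P,col):
    p=np.round(proj(W,P)).astype(int);cv2.polylines(im,[p.reshape(-1,1,2)],True,col,1)
c=[.51803,-.00017,-.39964]
for z in (100,130): pl(st(c,[(35,23,z),(35,-23,z),(-35,-23,z),(-35,23,z)]),(0,255,255))
pl(st(s,[(-170,-50,100),(12,-50,100),(12,165,100),(-170,165,100)]),(0,255,0))
cv2.circle(im,tuple(proj(W,o['tool_pos'])[0].astype(int)),3,(0,0,255),-1)
cv2.imwrite('pics/w3f.png',cv2.resize(im[130:330,150:420],None,fx=2.9,fy=2.9))
im=env.grab_frame('scene');cv2.imwrite('pics/s3.png',cv2.resize(im[170:260,250:370,::-1],None,fx=6,fy=6,interpolation=2))
E
```

```text
0 [[282.44792835 245.62969312]]
-0.02 [[282.49830233 260.06122838]]
-0.04 [[282.56215923 278.35546026]]
```

View pics/w3f.png

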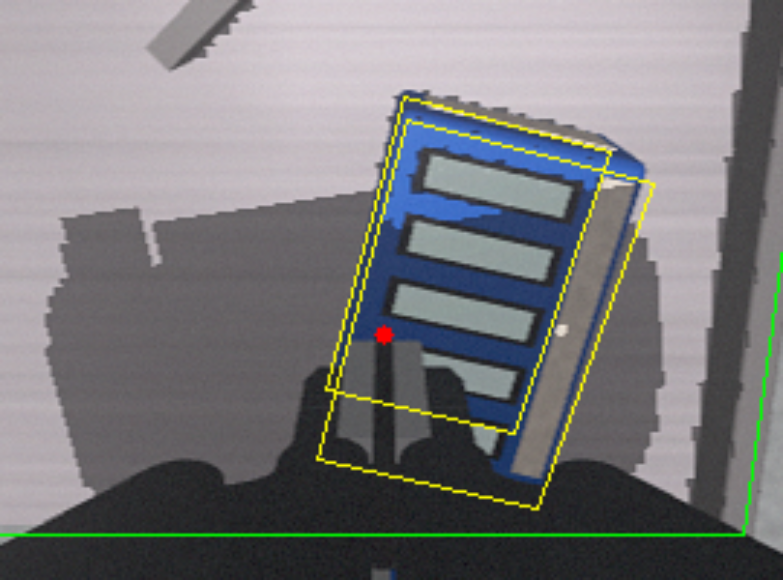

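View pics/s3.png

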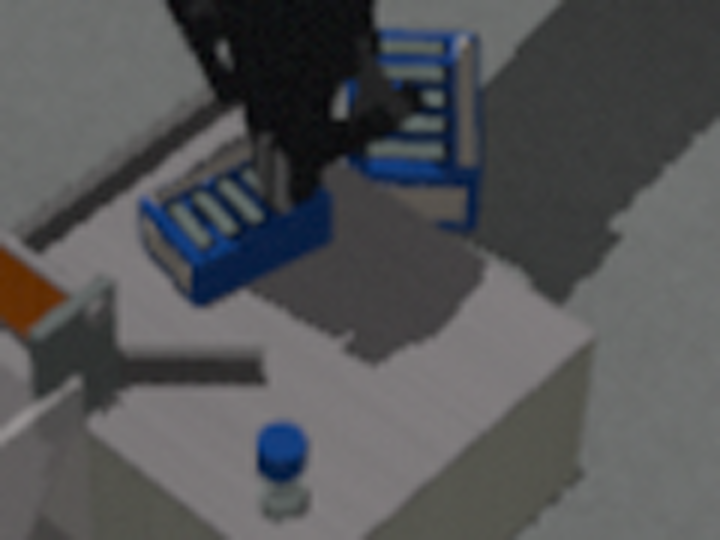

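```bash
python3 - <<'E'
from h import *
s=np.load('s.npy');o=env.get_obs();T=R.from_rotvec(o['tcp_rot']).as_matrix()
print(o['q'],o['tool_pos'])
for n,(u,v,w,h,f) in dict(scene=(250,170,120,90,6),top=(230,150,120,110,6)).items():
    im=cv2.imread('pics/s3.png') if n=='scene' else cv2.resize(env.grab_frame('top')[v:v+h,u:u+w,::-1],None,fx=f,fy=f,interpolation=2)
    C=cam(n)
    for dz,col in((0,(0,0,255)),(-.02,(0,255,0)),(-.04,(255,0,255))):
        p=(proj(C,o['tool_pos']+T@[0,0,dz])[0]-[u,v]+.5)*f;cv2.circle(im,tuple(p.astype(int)),4,col,-1)
    for z in (100,130):
        q=st([.51803,-.00017,-.39964],[(35,23,z),(35,-23,z),(-35,-23,z),(-35,23,z)])
        cv2.polylines(im,[((proj(C,q)-[u,v]+.5)*f).astype(int).reshape(-1,1,2)],True,(0,255,255),1)
    cv2.imwrite(f'pics/{n}4.png',im)
E
```

```text
[-3.55077006e-02  6.37966826e-02  1.58163051e+00 -3.57720948e-05
  1.49616197e+00  1.68333011e+00] [0.51036611 0.01878284 0.11058107]
```

View pics/scene4.png

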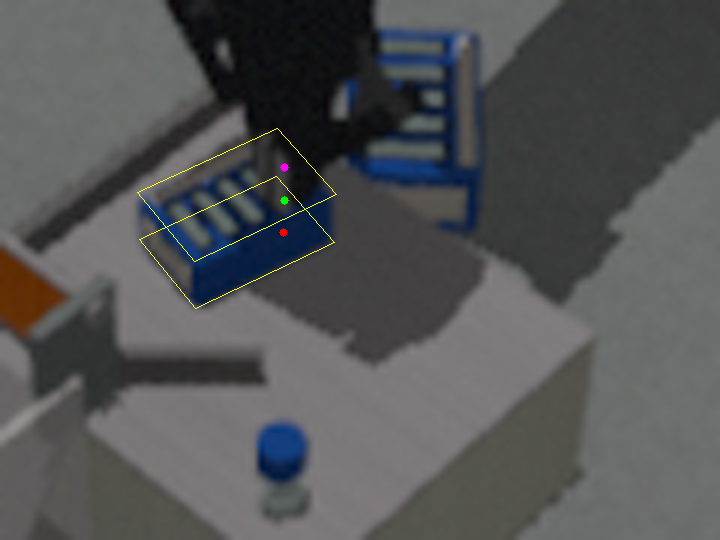

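View pics/top4.png

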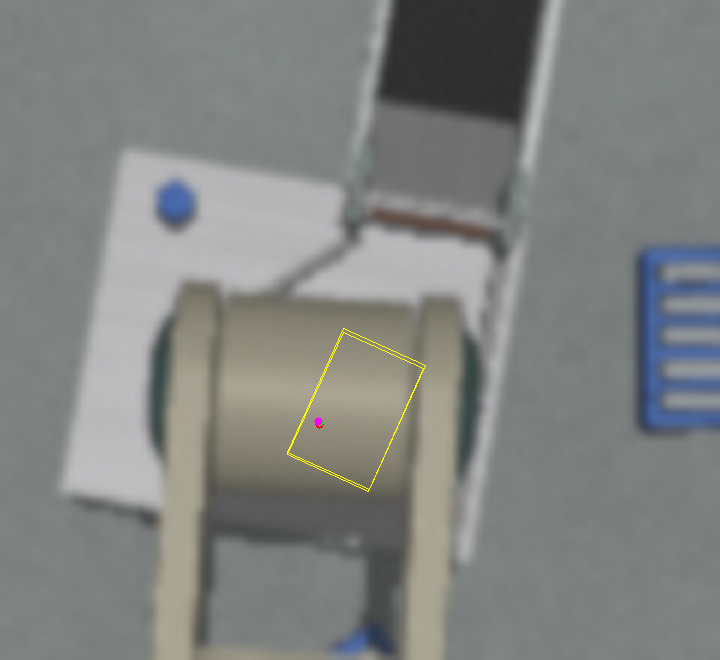

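```bash
python3 - <<'E'
from h import *
S=cam('scene')
for z in (.1156,.1256,.1356): print(proj(S,[.51857,.0656,z]))
im=cv2.imread('pics/s2.png');f=3.5
for z,c in ((.1156,(0,0,255)),(.1356,(0,255,0))):
    p=(proj(S,[.51857,.0656,z])[0]-[190,140]+.5)*f;cv2.circle(im,tuple(p.astype(int)),2,c,-1)
cv2.imwrite('pics/s2f.png',cv2.resize(im[100:360,280:560],None,fx=2.2,fy=2.2,interpolation=2))
a=cv2.imread('pics/w2.png')[220:320,230:430];b=cv2.imread('pics/w3.png')[220:320,230:430]
cv2.imwrite('pics/w23.png',cv2.resize(np.vstack([a,b]),None,fx=3,fy=3,interpolation=2))
E
```

```text
[[310.39427256 216.82388677]]
[[310.51908979 214.17732304]]
[[310.64551277 211.49671184]]
```

View pics/s2f.png

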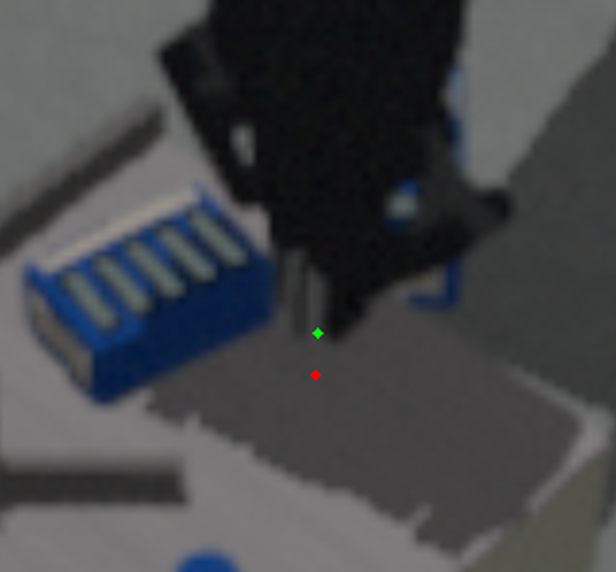

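View pics/w23.png

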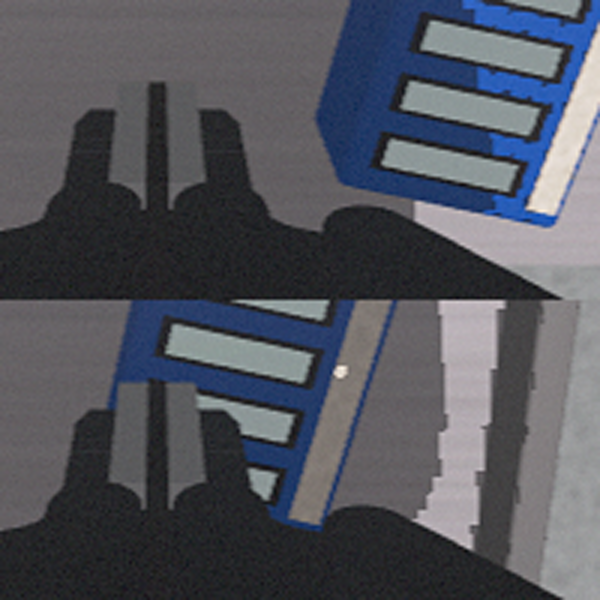

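```bash
python3 - <<'E'
from h import *
import cv2
a=cv2.imread('pics/w2.png');cv2.imwrite('pics/w2a.png',cv2.resize(a[10:340,130:530],(800,660))[:600]);
a=cv2.imread('pics/w1.png');cv2.imwrite('pics/w1a.png',cv2.resize(a[30:230,100:340],(720,600),interpolation=2))
E
```

```text
(no output)
```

View pics/w2a.png

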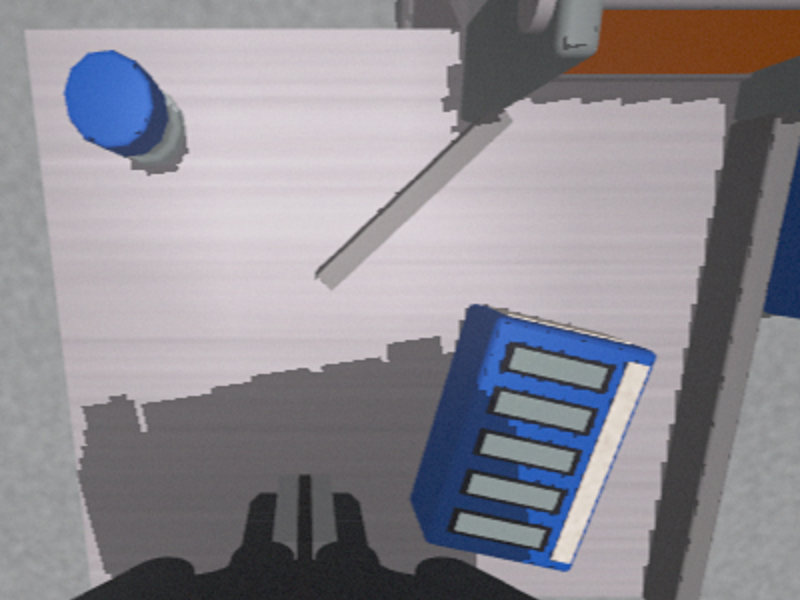

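View pics/w1a.png

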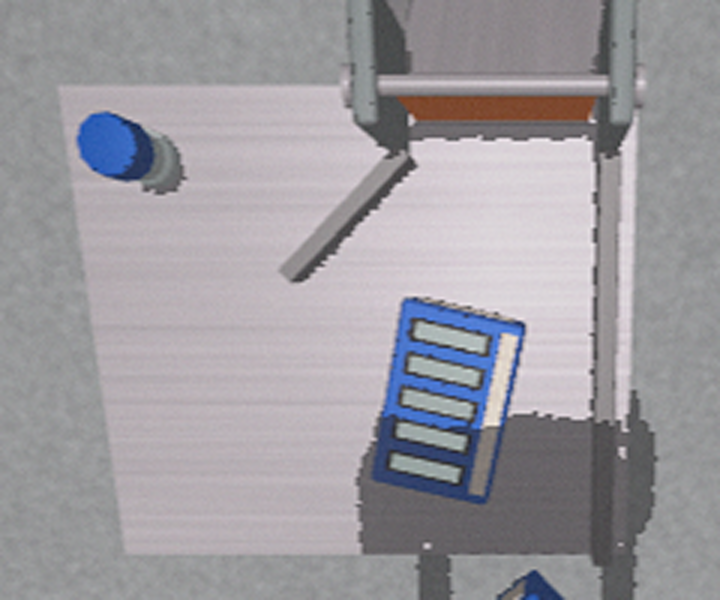

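```bash
python3 - <<'E'
from h import *
def ob(p,r): return dict(tool_pos=np.array(p),tcp_rot=np.array(r))
W1=cam('wrist',ob([.48677,-.03445,.29008],[3.132,-.232,-.002]));W2=cam('wrist',ob([.51858,.0656,.11558],[-3.133,.234,-.005]))
a=lambda u,v:np.array((u/3+100-.3,v/3+30-.3));b=lambda u,v:np.array((u/2+130-.2,v/2+10-.2))
D=[(W1,(12,165,100),a(60,85)),(W1,(-170,165,100),a(125,554)),(W1,(-170,-50,100),a(622,554)),(W2,(12,165,100),b(25,30))]
cs=[(35,23,130),(35,-23,130),(-35,-23,130),(-35,23,130)]
E=list(zip([W1]*4,cs,[a(405,300),a(524,325),a(487,502),a(376,480)]))+list(zip([W2]*4,cs,[b(497,316),b(655,352),b(570,572),b(428,543)]))
E+=[(W2,(35,23,100),b(470,305)),(W2,(-35,23,100),b(412,497))]
def sh(C,d): return C[0],C[1],C[2]+d
def f(x):
    d=np.array([0,0,x[6]])
    return np.concatenate([proj(sh(C,d),st(x[:3],P))[0]-uv for C,P,uv in D]+[proj(sh(C,d),st(x[3:6],P))[0]-uv for C,P,uv in E])
x0=[.616,-.0357,-.147,.518,0,-.4,0]
r=least_squares(f,x0);print(r.x.round(4));print(f(r.x).reshape(-1,2).round(1))
print(inv(r.x[:3],r.x[3:5]),np.degrees(r.x[5]-r.x[2]))
np.save('fit.npy',r.x)
E
```

```text
[ 0.6184 -0.0365 -0.152   0.5198 -0.0019 -0.3621  0.0026]
[[-0.3  0.1]
 [-0.1 -1.2]
 [-0.4 -0.5]
 [ 0.4  0.6]
 [-0.1 -0.4]
 [ 1.3  0.4]
 [ 1.3  1.3]
 [-0.5  0.5]
 [-0.1  0.2]
 [ 1.4 -0. ]
 [ 0.7 -0.5]
 [-0.7 -0.1]
 [-1.5 -1.1]
 [-1.3  0.8]]
[-102.69372647   19.27523397] -12.033785510566657
```

Request:
{"method": "drive_tool", "body": {"deltas": "0 -0.2 -0.04 0 0 0; 0 -0.42 -0.04 0 0 0; 0 -0.42 -0.04 0 0 0; 0 -0.42 0.03 0 0 0; 0 -0.42 0.06 0 0 0; 0 -0.42 0.09 0 0 0; 0 -0.42 0.09 0 0 0"}}

```text
time: 6.0
tool_pos: [0.5173, 0.0681, 0.0988]
tcp_rot: [3.133, -0.233, -0.002]
wrist_force: [0.3, 0.4, -0.3]
gripper_width: -0.0001
```

```bash
python3 - <<'E'
from h import *
S=cam('scene');o=env.get_obs();print(o['time'],o['tool_pos'],o['wrist_force'])
im=env.grab_frame('scene')[170:260,270:350,::-1];f=7;im=cv2.resize(im,None,fx=f,fy=f,interpolation=2)
for dz,c in ((0,(0,0,255)),(.02,(0,255,0))):
    p=(proj(S,o['tool_pos']+[0,0,dz])[0]-[270,170]+.5)*f;cv2.circle(im,tuple(p.astype(int)),2,c,-1)
cv2.imwrite('pics/s5.png',im[:600])
im=env.grab_frame('wrist');cv2.imwrite('pics/w5.png',im[:,:,::-1])
E
```

```text
6.0 [0.51729347 0.06811293 0.09883   ] [ 0.34572427  0.43837831 -0.3184615 ]
```

View pics/s5.png

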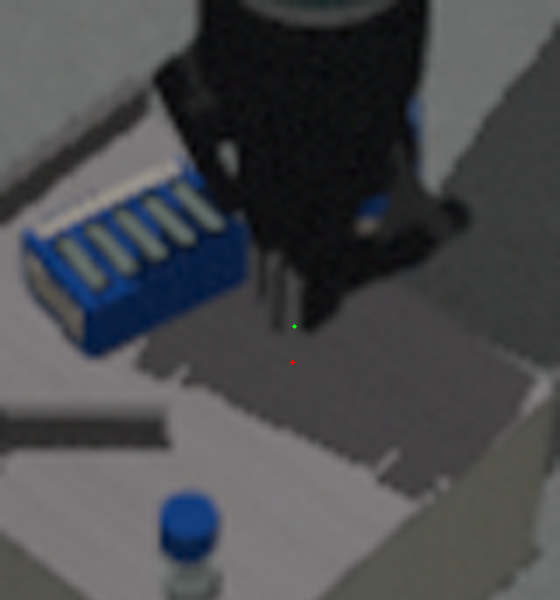

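View pics/w5.png

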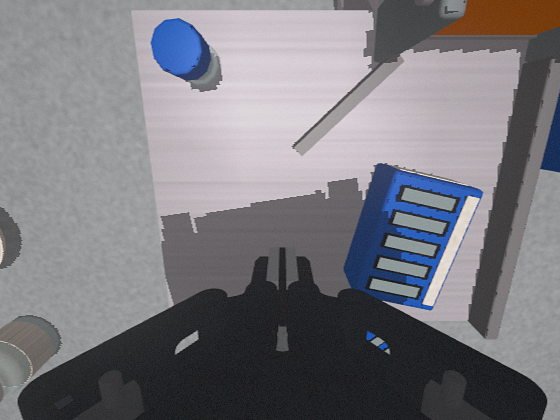

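Request:
{"method": "drive_tool", "body": {"deltas": "0 0 0.03 0 0 0; 0 0 0.055 0 0 0; 0 0.1 0.055 0 0 0; 0 0.18 0.055 0 0 0; 0 0.25 0.055 0 0 0; 0 0.32 0.055 0 0 0; 0 0.36 0.055 0 0 0; 0 0.36 0.055 0 0 0"}}

```text
time: 6.9
tool_pos: [0.5114, 0.0252, 0.0933]
tcp_rot: [3.133, -0.234, 0.0]
wrist_force: [-0.2, 0.3, 0.3]
gripper_width: 0.0001
```

```bash
python3 - <<'E'
from h import *
x=np.load('fit.npy');np.save('s.npy',x[:3])
E
python3 look.py 6
```

```text
6.9 [0.51142375 0.02516412 0.09329295] [-115.06765624   44.75123063] 0.00011474434506526259 [-0.23866132  0.29459648  0.34884588]
0.82 [486.  31.  74. 144.] st z130 rect ((-36.908023834228516, -56.45977783203125), (58.181697845458984, 32.5948371887207), 15.371578216552734)
0.65 [307. 163. 112. 143.] st z130 rect ((-95.11921691894531, 8.53508186340332), (49.52189636230469, 71.9504623413086), 86.5813217163086)
```

View pics/w6.png

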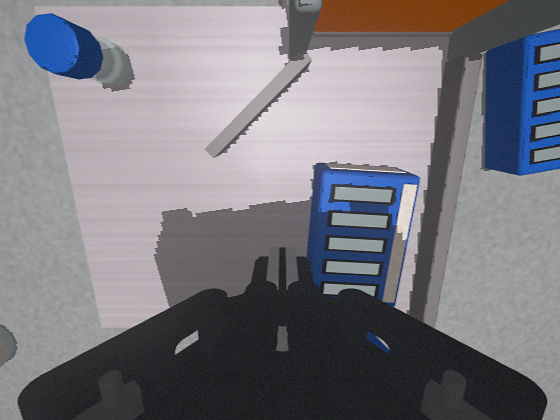

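Request:
{"method": "drive_tool", "body": {"deltas": "0 0.04 0 0 0 0; 0 0.08 0 0 0 0; 0 0.11 0 0 0 0; 0 0.14 0 0 0 0; 0 0.15 0 0 0 0; 0 0.15 0 0 0 0"}}

```text
time: 7.6
tool_pos: [0.5088, 0.0079, 0.0932]
tcp_rot: [3.133, -0.233, 0.0]
wrist_force: [-0.1, 0.5, 0.4]
gripper_width: -0.0002
```

```bash
python3 look.py 7
```

```text
7.6 [0.50875861 0.00789445 0.09317337] [-115.08646188   27.2771313 ] -0.00019904534714419917 [-0.06918855  0.48417165  0.43997406]
0.95 [301. 154. 101. 140.] st z130 rect ((-92.12938690185547, -6.318981170654297), (72.81796264648438, 46.54216766357422), 5.926932334899902)
0.89 [463.  26.  96. 150.] st z130 rect ((-34.86659622192383, -70.27925109863281), (57.98705291748047, 41.34285354614258), 12.409141540527344)
0.32 [  2.   3. 536. 325.] st z130 rect ((-71.0307388305664, 33.570945739746094), (150.1695556640625, 211.2559051513672), 0.2317398339509964)
```

View pics/w7.png

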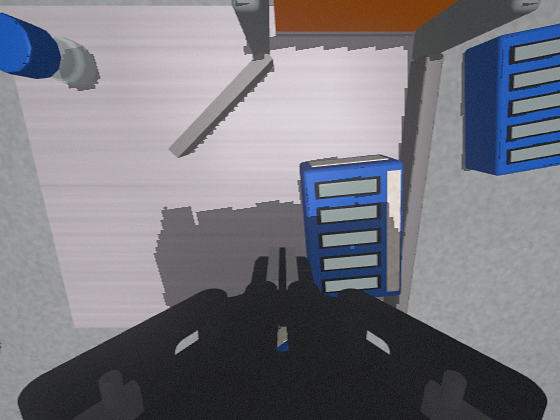

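Request:
{"method": "drive_tool", "body": {"deltas": "0 -0.07 0 0 0 0; 0.12 -0.07 0 0 0 0; 0.25 -0.07 0 0 0 0; 0.25 -0.04 0 0 0 0; 0.25 -0.01 0 0 0 0; 0.25 0.02 0 0 0 0; 0.25 0.04 0 0 0 0; 0.25 0.04 0 0 0 0"}}

```text
time: 8.5
tool_pos: [0.5375, -0.0008, 0.0934]
tcp_rot: [-3.132, 0.232, -0.0]
wrist_force: [0.1, 2.2, 0.0]
gripper_width: 0.0
```

```bash
python3 look.py 8
```

```text
8.5 [ 0.53748623 -0.00082554  0.09336465] [-85.3695457   23.00869373] 6.197128735188849e-06 [0.06026431 2.20744769 0.01676899]
0.55 [454.  70. 106. 142.] st z130 rect ((-23.023155212402344, -75.05108642578125), (59.03703689575195, 46.96702194213867), 15.419515609741211)
0.54 [  6.   4. 520. 350.] st z130 rect ((-40.70100402832031, 35.91546630859375), (151.3395538330078, 234.3991241455078), 10.139636993408203)
```

View pics/w8.png

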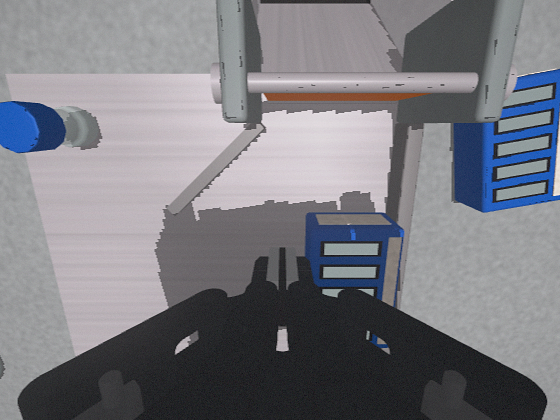

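Request:
{"method": "drive_tool", "body": {"deltas": "0 0.01 0 0 0 0; 0 0.02 0 0 0 0; 0 0.02 0 0 0 0"}}

```text
time: 8.9
tool_pos: [0.5375, -0.0012, 0.0937]
tcp_rot: [-3.129, 0.23, -0.001]
wrist_force: [-0.5, 11.1, 2.7]
gripper_width: -0.0002
```

Request:
{"method": "drive_tool", "body": {"deltas": "0 0.01 0 0 0 0; 0 0.02 0 0 0 0; 0 0.02 0 0 0 0"}}

```text
time: 9.2
tool_pos: [0.5375, -0.0016, 0.0942]
tcp_rot: [-3.126, 0.227, -0.002]
wrist_force: [0.2, 20.1, 5.5]
gripper_width: -0.0001
```

Request:
{"method": "drive_tool", "body": {"deltas": "0 -0.05 0 0 0 0; 0 -0.2 0 0 0 0; 0 -0.25 -0.2 0 0 0; -0.2 -0.25 -0.5 0 0 0; -0.5 -0.1 -0.8 0 0 0; -0.8 0.1 -0.9 0 0 0; -0.8 0.25 -0.9 0 0 0; -0.8 0.25 -0.9 0 0 0", "fingers": 0.7}}

```text
time: 10.0
tool_pos: [0.4372, -0.0229, 0.2024]
tcp_rot: [3.131, -0.236, 0.005]
wrist_force: [0.7, -1.1, -0.3]
gripper_width: 0.013
```

```bash
python3 look.py 9
```

```text
10.0 [ 0.43722476 -0.02289685  0.20236487] [-181.13158102  -13.99316501] 0.012986473583356278 [ 0.74500876 -1.11071813 -0.33095427]
0.95 [242. 206.  90.  88.] st z130 rect ((-218.7056427001953, -17.319915771484375), (76.36044311523438, 52.05680465698242), 40.670597076416016)
0.88 [376.   1.  81.  97.] st z130 rect ((-52.566707611083984, -113.60420227050781), (67.62313842773438, 56.920440673828125), 9.700681686401367)
```

View pics/w9.png

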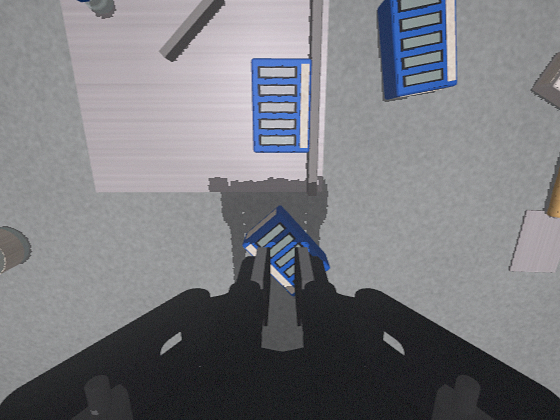

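```bash
python3 - <<'E'
from h import *
s=np.load('s.npy');o=env.get_obs();W=cam('wrist',o)
for p in [(251.5,59.5),(308,60),(311,152),(255,152)]: print(inv(s,ray(W,p,.13)))
T=R.from_rotvec(o['tcp_rot']).as_matrix();yaw=s[2]
G=np.c_[[np.cos(yaw),np.sin(yaw),0],[np.sin(yaw),-np.cos(yaw),0],[0,0,-1]]@R.from_rotvec([0,np.radians(25),0]).as_matrix()
for z in (.16,.094):
  d=T.T@(np.r_[st(s,(-145,-12,0))[0,:2],z]-o['tool_pos']);print(d/.12,R.from_matrix(T.T@G).as_rotvec()/(np.pi/2))
print(G[:,2])
E
```

```text
[-62.09615605  10.87249287]
[-62.29687994 -31.1703667 ]
[-129.74357507  -35.5434972 ]
[-129.89034987    9.84111629]
[ 0.29935612 -0.00315387  0.34210843] [-2.73448118e-04  2.77836394e-01  1.93557940e-03]
[ 0.29940715 -0.00328405  0.89210841] [-2.73448118e-04  2.77836394e-01  1.93557940e-03]
[ 0.41774296 -0.06400792 -0.90630779]
```

Request:
{"method": "drive_tool", "body": {"deltas": "0.05 0 0 0 0.09 0; 0.1 0 0.1 0 0.18 0; 0.15 0 0.2 0 0.278 0; 0.22 0 0.34 0 0.278 0; 0.26 0 0.6 0 0.278 0; 0.28 0 0.8 0 0.278 0; 0.28 0 0.89 0 0.278 0; 0.28 0 0.89 0 0.278 0"}}

```text
time: 10.9
tool_pos: [0.47, -0.0257, 0.0923]
tcp_rot: [3.03, -0.223, 0.665]
wrist_force: [-0.2, 0.3, 0.8]
gripper_width: 0.0127
```

```bash
python3 - <<'E'
from h import *
s=np.load('s.npy');o=env.get_obs();print(o['time'],o['tool_pos'],inv(s,o['tool_pos']),o['wrist_force'])
im=env.grab_frame('wrist');cv2.imwrite('pics/w10.png',im[:,:,::-1])
im=env.grab_frame('scene');cv2.imwrite('pics/s10.png',cv2.resize(im[150:280,230:390,::-1],None,fx=4.5,fy=4.5,interpolation=2))
E
```

```text
10.9 [ 0.47000812 -0.02565673  0.09226222] [-148.30841249  -11.7559852 ] [-0.18409756  0.3223272   0.84912683]
```

View pics/w10.png

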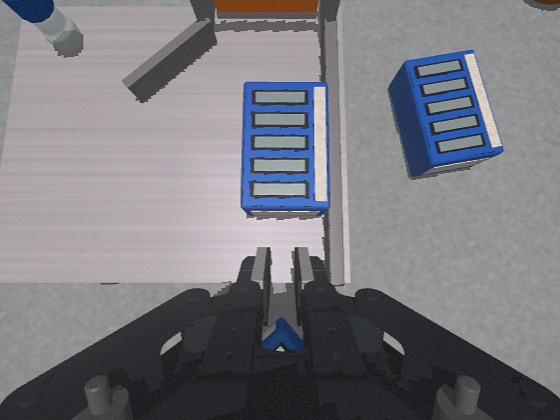

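View pics/s10.png

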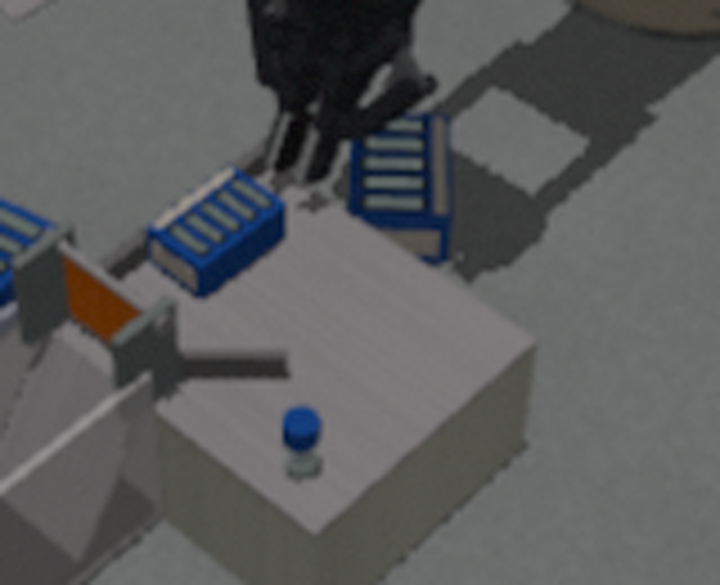

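Request:
{"method": "drive_tool", "body": {"deltas": "0.06 0 0.028 0 0 0; 0.12 0 0.056 0 0 0; 0.18 0 0.084 0 0 0; 0.24 0 0.112 0 0 0; 0.31 0 0.145 0 0 0; 0.38 0 0.177 0 0 0; 0.453 0 0.211 0 0 0; 0.453 0 0.211 0 0 0"}}

```text
time: 11.8
tool_pos: [0.5312, -0.0353, 0.0945]
tcp_rot: [3.028, -0.225, 0.672]
wrist_force: [-0.7, -1.0, 0.2]
gripper_width: 0.0129
```

```bash
python3 look.py 11
```

```text
11.8 [ 0.53121007 -0.03532429  0.09445148] [-86.34827506 -12.0426381 ] 0.012924494101394254 [-0.685336   -1.00338792  0.15661383]
0.96 [392. 119. 118. 124.] st z130 rect ((-51.676780700683594, -97.1050033569336), (60.170467376708984, 50.24128341674805), 10.41637134552002)
0.63 [238. 113.  91. 136.] st z130 rect ((-51.45170974731445, -12.333498001098633), (45.948543548583984, 71.16722106933594), 89.6636734008789)
```

View pics/w11.png

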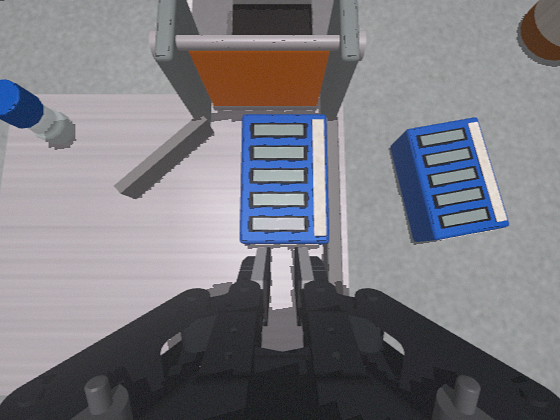

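Request:
{"method": "drive_tool", "body": {"deltas": "0.07 0 0.033 0 0 0; 0.14 0 0.065 0 0 0; 0.21 0 0.098 0 0 0; 0.28 0 0.13 0 0 0; 0.34 0 0.158 0 0 0; 0.38 0 0.177 0 0 0; 0.42 0 0.196 0 0 0; 0.42 0 0.196 0 0 0"}}

```text
time: 12.7
tool_pos: [0.5858, -0.0434, 0.0946]
tcp_rot: [3.028, -0.224, 0.673]
wrist_force: [0.8, -0.6, -0.2]
gripper_width: 0.013
```

```bash
python3 look.py 12
```

```text
12.7 [ 0.58581817 -0.0433745   0.09455486] [-31.15088261 -11.72928099] 0.012973184656412468 [ 0.79402196 -0.64652994 -0.237532  ]
0.89 [240. 116.  87. 132.] st z130 rect ((-12.772500991821289, -12.279823303222656), (38.39049530029297, 45.97836685180664), 0.24553759396076202)
0.75 [394. 180. 124. 131.] st z130 rect ((-30.495513916015625, -97.38575744628906), (60.24896240234375, 49.65058898925781), 10.491194725036621)
```

View pics/w12.png

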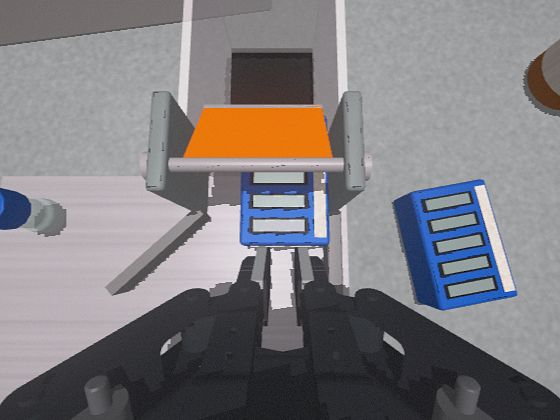

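Request:
{"method": "drive_tool", "body": {"deltas": "0.04 0 0.019 0 0 0; 0.08 0 0.037 0 0 0; 0.11 0 0.051 0 0 0; 0.135 0 0.063 0 0 0; 0.135 0 0.063 0 0 0; 0.135 0 0.063 0 0 0"}}

```text
time: 13.4
tool_pos: [0.6029, -0.0459, 0.0943]
tcp_rot: [3.028, -0.224, 0.671]
wrist_force: [-0.5, -0.2, -0.3]
gripper_width: 0.0129
```

```bash
python3 look.py 13
```

```text
13.4 [ 0.60290243 -0.04594185  0.09428435] [-13.87486709 -11.67950425] 0.01293893792746238 [-0.4967188  -0.16288457 -0.27327766]
0.91 [395. 197. 127. 133.] st z130 rect ((-23.82373809814453, -97.26775360107422), (60.38081741333008, 49.00566482543945), 10.852935791015625)
0.68 [247. 108.  63.  48.] st z130 rect ((45.46836471557617, -8.698976516723633), (25.237741470336914, 35.008995056152344), 0.2440773844718933)
```

View pics/w13.png

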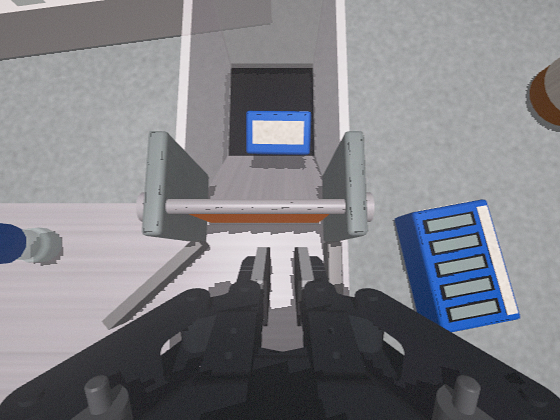

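Request:
{"method": "drive_tool", "body": {"deltas": "-0.1 0 -0.047 0 0 0; -0.3 0 -0.14 0 0 0; -0.5 0 -0.233 0 0 0; -0.5 0 -0.233 0 0 0; -0.6 0 -0.5 0 0 0; -0.6 0 -0.8 0 0 0; -0.6 0 -0.8 0 0 0; -0.6 0 -0.8 0 0 0"}}

```text
time: 14.3
tool_pos: [0.499, -0.0304, 0.1523]
tcp_rot: [3.027, -0.224, 0.676]
wrist_force: [-0.2, 0.2, -0.7]
gripper_width: 0.0127
```

```bash
python3 look.py 14; python3 - <<'E'
from h import *
im=env.grab_frame('scene');cv2.imwrite('pics/s14.png',cv2.resize(im[150:320,190:390,::-1],None,fx=3.5,fy=3.5,interpolation=2))
im=env.grab_frame('top');cv2.imwrite('pics/t14.png',im[:,:,::-1])
E
```

```text
14.3 [ 0.49896619 -0.03041844  0.15228043] [-118.96321404  -12.07690609] 0.012738756723851068 [-0.18124998  0.19275067 -0.73865091]
0.91 [373. 112.  92. 103.] st z130 rect ((-57.87109375, -108.01004028320312), (69.32699584960938, 54.743106842041016), 11.088233947753906)
0.67 [267.   3.  39.  54.] st z130 rect ((52.730712890625, -14.592103958129883), (32.03939437866211, 48.24953079223633), 89.06464385986328)
0.66 [268. 335.  26.  12.] st z130 rect ((-185.1138153076172, -10.419269561767578), (12.383855819702148, 13.0901460647583), 43.809749603271484)
```

View pics/w14.png

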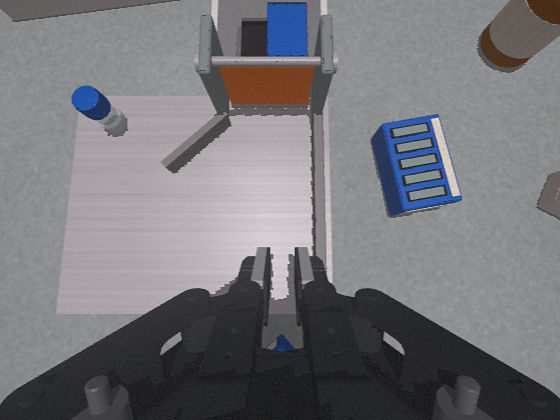

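View pics/s14.png

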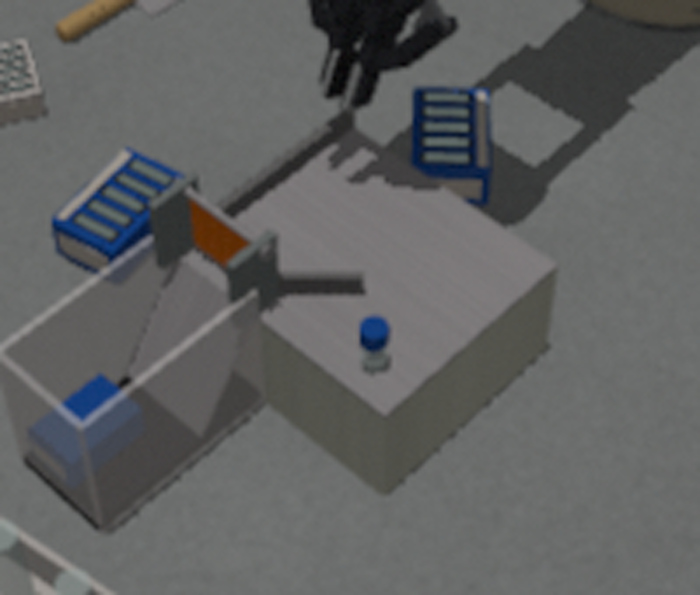

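View pics/t14.png

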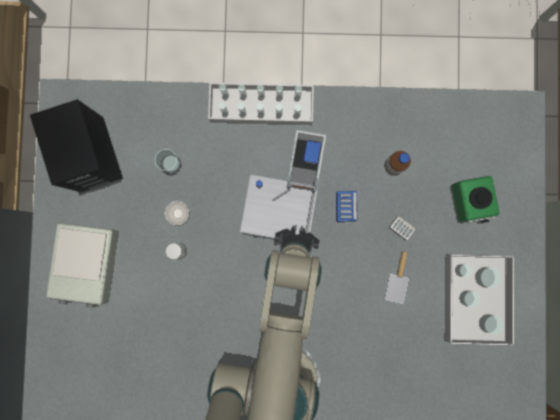

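Request:
{"method": "drive_tool", "body": {"deltas": "0 0 0 0 0 0; 0 0 0 0 0 0; 0 0 0 0 0 0; 0 0 0 0 0 0; 0 0 0 0 0 0; 0 0 0 0 0 0; 0 0 0 0 0 0; 0 0 0 0 0 0"}}

```text
time: 15.3
tool_pos: [0.4982, -0.0303, 0.151]
tcp_rot: [3.028, -0.224, 0.672]
wrist_force: [-1.0, 0.3, -0.2]
gripper_width: 0.0128
```

```bash
python3 - <<'E'
from h import *
a=cv2.imread('pics/w14.png').astype(int);b=env.grab_frame('wrist')[:,:,::-1].astype(int)
print(np.abs(a-b)[:125,190:340].max(),np.abs(a-b).mean())
t=cv2.imread('pics/t14.png').astype(int);c=env.grab_frame('top')[:,:,::-1].astype(int)
print(np.abs(t-c)[125:190,285:330].mean(),np.abs(t-c)[125:190,285:330].max());print(env.get_obs()['time'])
t0=cv2.imread('pics/top0.png').astype(int);print((np.abs(t0-c).max(2)[:300]>40).sum(0).nonzero()[0][[0,-1]])
cv2.imwrite('pics/w15.png',b.astype(np.uint8))
E
```

```text
137 4.795289115646258
0.5205698005698006 3
15.4
[264 320]
```

View pics/w15.png

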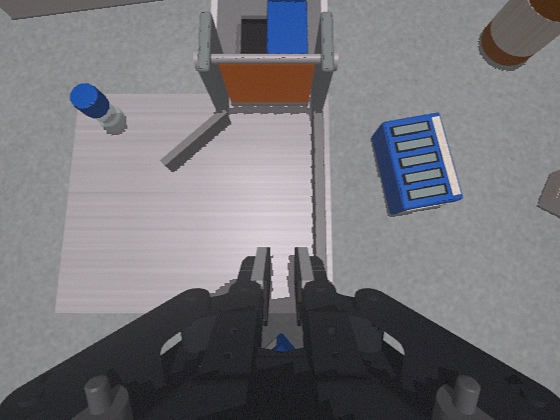

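The top view shows nothing moving in the bin between the two pictures. The wrist view differs only because the arm itself shifted by about 1 mm. The bystanders are where they started, so I'm handing in.

```bash
python3 -c "
from rig import env
print(env.hand_in())"
```

```text
the job is handed in; nothing more can be done
None
```

I handed the job in at 15.4 s: the blue cassette is in the catch bin and the flap looks shut. I pushed it sideways until it lay flush on the rail. Then, with the tool tilted 25°, I pushed it straight through the flap from behind until it dropped, and drew the fingers back and up.

**Last checks**
- **Cassette:** it lies upside down on the bin floor, inside the walls. Its underside should be about 40 mm above the bench, worked out from its size rather than measured. Two top pictures about 1 s apart showed no movement in the bin.
- **Flap:** it looks shut in the last wrist and scene pictures. I did not measure its angle.
- **Bystanders:** the top view showed no change outside the strip taken up by the arm and station. In the last wrist picture the vial still stands where it was.
- **Gripper:** it was well clear of the station, and wrist force was about 1 N or less, which is the noise level. The largest force I read was about 20 N, when I pressed the cassette against the rail.

**What disagreed:** the visible fingertips sat about 20 mm above the reported tool point. My first sideways pass therefore went over the cassette without touching it. I corrected for this by going lower, and also used the tilt to keep the gripper body clear of the flap frame.

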